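Hold a taper blade snug between two acrylic sheets

ROBOT

A 7-joint arm with a two-finger parallel gripper is mounted at the origin on the work surface. World frame = base frame: x ahead of the robot, y to its left, z up, the work surface at z = 0. Lengths are in m, angles in rad, forces in N, time in s.
With the tool pointing down it reaches from about 0.425 to 0.875 m from the base axis. Payload 9.9 kg.
Tool frame: the origin (TCP) lies at the very end of the fingers, on their centre line; the grasp point (between the pads) lies 19 mm behind it (manip.grasp_offset is the distance from the TCP to the grasp point, in m); z points along the fingers, y is the line along which they close (so a half turn about z gives the same grasp; the last joint's range is limited). The gripper opens to 85 mm and grips with 20 to 120 N. Pads are 22 mm wide; open, the fingers measure 114 mm over their backs; the gripper's body (76 mm by 85 mm) begins 54 mm behind the grasp point. The pads swing forward as they close: fully open they stand 13 mm farther back than shut.
Start: joints at [-1.301, 0.576, 0.025, 1.437, -0.015, 1.129, -0.057], TCP at [0.234, 0.633, 0.231] pointing down, gripper open.
Joint ranges: [-2.76, 2.76], [-0.34, 2.15], [-1.52, 1.57], [0.19, 2.46], [-1.09, 4.23], [0.17, 1.99], [-2.82, 2.82]. Speed limits (rad/s): [2.22, 2.22, 3.01, 3.01, 3.14, 3.14, 3.14].

INTERFACE

Orientations are given as a rotation vector (axis times angle).
In Python, from bench import manip, viewer, workorder gives the robot as it stands. The module is installed in compiled form; this text tells all that it offers.
- The arm moves only by the tool jog_arm, never from a script. Its arguments are lists of equal length, an entry for each row: "slide": the shift along the world's x, y, z in units of 1000 mm (1.0 is 1000 mm), a list of three; "delta_rot": the turn, a rotation vector about the world's x, y, z in units of 2 pi rad (1.0 is 2 pi rad), a list of three; "gripper": the opening, from 0 (shut) to 1 (fully open). A call has 1 to 12 rows; each row is the pose to reach, as a shift and turn from the pose commanded when the call began, turning the shorter way round; what a row does not reach only later rows make up. A row lasts 1/8 s, in which the tool goes at most 62.5 mm and 10.7 degrees, less where a joint would pass 70% of its speed; a pose out of reach is approached as far as the arm can. A call with a number of a shift or a turn outside -1 to 1 is refused whole. A call with a gripper value outside its range is refused whole. The fingers move at their own pace and stop on an object; the grip force is fixed at half the most. Time passes only in rows, so rows that repeat a pose let the fingers close. It gives the time, the measured TCP pose, the force, the opening and the grip force at its end, in the units of the state.
- manip.state(): the state, without advancing time (a new reading comes with each control period).
- viewer.camera(name): name is "side" or "top" or "wrist"; returns a dict with "color" (420x560x3 uint8, red, green, blue), "depth" (420x560 float32, m along the optical axis (not along the pixel's ray), 0 where there is no reading), "fx", "fy", "cx", "cy" (pixels), "position" and "rotation" of the camera in the world. Camera axes: x right, y up, looking along -z (the intrinsics and any distortion apply to the point x, -y, -z); pixel columns grow to the right and rows downward; lengths in m; the calibration is good to about 2 mm. A picture is of the moment at which its call begins.
- workorder.finish_job(): hands the job in; it is judged then, once.
The state is a dict: "clock": time; "joint_pos": joint angles; "qd": joint speeds; "joint_efforts": joint torques, N m; "ee_pos": TCP position; "orientation": TCP orientation; "force": force on the tool from outside, world axes, zero at the start; "moment": the same for the moment, N m; "opening": opening from 0.0 (shut) to 1.0 (fully open); "grasp_force": force on a finger pad.
Only numpy, scipy, OpenCV 4.12 (cv2) and the standard library are available. Lean on these libraries where they do the work, as an engineer would, in place of code of your own. Each camera call takes 0.05 s, during which the arm holds its last target. There are 200 camera calls.

TASK

Lift the tapered gauge blade (the tool with the rectangular block handle) out of the tool rack and slide it, tip down and upright, into the gap between the two standing acrylic sheets of the assembly jig, near the middle of their length, until it drags snugly against both and has pressed the sprung sheet back by about 2 mm; do not force the sheet to nearly 5 mm. Finish while still holding the blade still at that depth in the gripper: do not let go. Leave the other tools and things where they are.

Things in the scene. Friction and masses are not known exactly. Their poses are not given: they have to be found in the camera images.
- gauge_grip (a point): Centre of the tapered gauge's dark wooden handle, a rectangular block 30 mm (its x) by 18 mm (y) by 50 mm tall (z, up from blade to handle). The tool (120 g) hangs tip down in one of the rack's three slots, the handle's underside resting on the rack's top, 25 mm below this point; its x lies along the rack's x.
- gauge_tip (a point): Middle of the tip of the gauge's steel blade, 105 mm below gauge_grip along the tool's z; z as the blade's. The blade is 80 mm long and 24 mm wide (x); its thickness (y) grows evenly on both sides from 2.5 mm at the tip to 10.5 mm at the handle (1 mm per 10 mm). The blade hangs on a pin at the handle's underside and swivels freely, 0.1 rad either way about x, so that its tip centres itself a few mm across the gap.
- rack: Fixed light-wood tool rack, a block 60 mm (x) by 210 mm (y) by 90 mm tall; origin at the centre of its underside. Three slots right through it at y = -75, 0 and +75 mm, each 28 mm along x by 15 mm along y. The gauge hangs in any one of them, two other tools in the others.
- jig: Fixed assembly jig: plywood base 180 (x) by 150 (y) by 12 mm; origin at the centre of its underside; x along the sheets, y across the gap from fixed to sprung sheet, z up. Two white acrylic sheets stand on it face to face, each 100 mm long (x, centred), 6 mm thick, 95 mm tall, tops 107 mm above the table. The gap is 4 to 6.5 mm, varies, and is open down to the base.
- fence_lip (a point): Point on the fixed sheet's inner face, middle of its length, 103 mm above the table, at one side of the narrow gap. Above it the inner top edge has a 45 degree bevel 4 mm wide and deep (so on both sheets: the mouth is 8 mm wider than the gap). Axes as the jig's.
- sheet_lip (a point): The same point on the inner face of the sprung sheet, facing fence_lip; the distance between the two across the gap is the gap's width. It moves with the sprung sheet.
- sheet (a joint): How far the sprung sheet is pushed back from rest, in m, along the jig's +y: 0 at rest, stop at 0.009. Springs press it with 1.5 N at 0 and 1.5 N more per mm. Once the blade touches both sheets, 10 mm more depth opens it by 1 mm; at the wanted 0.002 or so the drag is several newtons.
- scraper: Scraper hanging in the rack, with a round dark wooden handle 24 mm across and 45 mm tall on a flat 22 x 3 mm blade. Bystander. Origin 80 mm below the rack's top.
- file: Small round file hanging in the rack, with a round dark wooden handle 16 mm across on a 24 mm collar, 50 mm tall in all. Bystander. Origin 80 mm below the rack's top.
- tub: White tub with a lid, 100 mm across, 100 mm tall; origin at the centre of its underside. Bystander.
- glue: White glue bottle, 44 mm across, 120 mm tall; origin at the centre of its underside. Bystander.
- tape: Cardboard-coloured tape roll lying flat, 90 mm across, 24 mm tall; origin at the centre of its underside. Bystander.
- sander: Cork sanding block 90 x 45 x 30 mm; origin at the centre of its underside. Bystander.
- brush: Paint brush lying on the table, along its x. Bystander.
Not all that is in view belongs to the job. What is meant by the rack is not purple, and is the smaller of those in its own colour. Several things have the shape of the jig; the one meant has the colours described above.

How it is judged:
By the outcome, as a careful person would: the job done as asked, in the order asked, and still so for the second after the job is handed in, while the arm keeps its last pose, push and grip.
It also fails if it takes over 48 s, if anything falls off the work surface, if the arm or the gripper's body presses on something with over 40 N, if the wrist force passes 120 N, or if a joint passes its speed limit or range.

## Working session

There is one attempt and no reset: what is moved stays moved. The work goes in short steps, Python scripts to look and compute and a tool call to move; the robot and the scene stay as the last step left them, time stands still between calls to the robot, and variables do not carry over. Pictures are saved under pics/ and viewed, at most 10 in all, crops included, and the job is handed in when it is done.

Besides the shell and the picture viewer there is one more tool, called in YAML: its name, and indented under it one key for each argument. jog_arm: Moves the arm, as the interface text tells. Its arguments: {"type":"object","properties":{"slide":{"type":"array","items":{"type":"array","items":{"type":"number"}}},"delta_rot":{"type":"array","items":{"type":"array","items":{"type":"number"}}},"gripper":{"type":"array","items":{"type":"number"}}},"required":["slide","delta_rot","gripper"]}

```bash
mkdir -p pics; cat > h.py <<'E'
import numpy as np, cv2
from bench import manip, viewer, workorder
def cam(n):
    c=viewer.camera(n); c['R']=np.array(c['rotation']); c['p']=np.array(c['position'])
    if c['R'].shape!=(3,3): print('rot shape',c['R'])
    return c
def pts(c):
    h,w=c['depth'].shape; v,u=np.mgrid[:h,:w]; d=c['depth']
    P=np.stack([(u-c['cx'])/c['fx']*d,-(v-c['cy'])/c['fy']*d,-d],-1)
    return P@c['R'].T+c['p']
def ray(c,u,v,z):
    d=c['R']@np.array([(u-c['cx'])/c['fx'],-(v-c['cy'])/c['fy'],-1]); return c['p']+d*(z-c['p'][2])/d[2]
E
python3 - <<'E'
from h import *
print(manip.state())
for n in ['top','side']:
    c=cam(n); print(n,c['p'],c['R'],c['fx'],c['cx'],c['cy'],[k for k in c])
    cv2.imwrite(f'pics/{n}0.png',c['color'][:,:,::-1]); np.savez(f'{n}0.npz',**{k:c[k] for k in ['color','depth','fx','fy','cx','cy','p','R']})
E
```

```text
{'clock': 0.0, 'joint_pos': array([-1.30082157,  0.57654755,  0.02482219,  1.43788273, -0.01500193,
        1.12901093, -0.05653291]), 'qd': array([-2.61639340e-03,  1.89894675e-03,  1.48344708e-03,  8.05697186e-04,
       -2.10616603e-03,  1.37421555e-03, -9.22274992e-05]), 'joint_efforts': array([-1.46063817e-04, -7.65744352e+01,  2.25023255e+00, -2.85965610e+01,
        1.52330473e-02,  1.27611394e-02, -1.85477950e-05]), 'ee_pos': array([0.2336751 , 0.63278758, 0.23044071]), 'orientation': array([-5.52746285e-01, -3.09235940e+00,  2.59129782e-03]), 'force': array([0.05386164, 0.16971312, 0.28099525]), 'moment': array([ 0.00741799, -0.0003786 , -0.0557017 ]), 'grasp_force': 0.0, 'opening': 1.0013949224494214}
rot shape [ 0.09076659 -0.13711002 -1.57418955]
top [0.34422321 0.01751094 1.18238059] [ 0.09076659 -0.13711002 -1.57418955] 384.1361792826615 278.16815113038376 208.84093848651827 ['color', 'depth', 'fx', 'fy', 'cx', 'cy', 'position', 'rotation', 'R', 'p']
rot shape [ 1.04539273 -0.32955471 -0.54247456]
side [-0.00124161 -0.70902327  0.56887402] [ 1.04539273 -0.32955471 -0.54247456] 390.8342199621579 285.0019297606543 210.25247493105402 ['color', 'depth', 'fx', 'fy', 'cx', 'cy', 'position', 'rotation', 'R', 'p']
```

```bash
sed -i "s/    if c\['R'\].*/    c['R']=cv2.Rodrigues(c['R'])[0]/" h.py
```

```text
(no output)
```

View pics/top0.png

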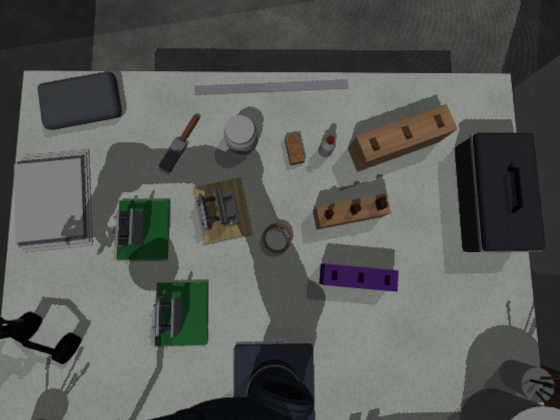

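View pics/side0.png

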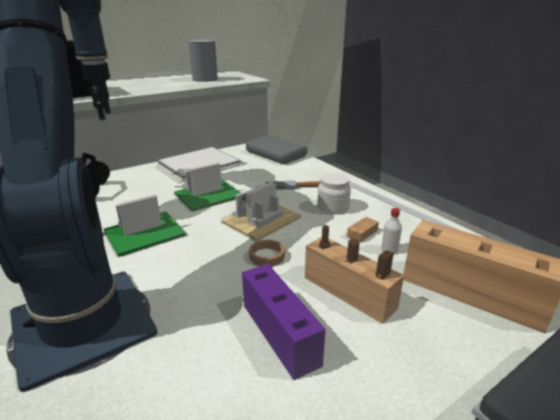

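Top view: the rack candidates are small wood (352,210), large wood (402,137) and purple (358,277). The small wood one, which holds the tools, fits. The jig candidates are plywood (222,211) and green (143,230) and (182,313). The plywood one fits. I'll enlarge to confirm these and pick out the gauge.

```bash
python3 - <<'E'
from h import *
t=cv2.imread('pics/top0.png');s=cv2.imread('pics/side0.png')
f=lambda im,u,v,w,h:cv2.resize(im[v:v+h,u:u+w],(400,300),interpolation=cv2.INTER_CUBIC)
a=np.vstack([np.hstack([f(t,302,172,100,75),f(t,180,170,100,75)]),np.hstack([f(s,295,220,120,90),f(s,210,170,100,75)])])
a=np.clip(a.astype(float)*1.4,0,255).astype('uint8')
cv2.imwrite('pics/crop0.png',a)
E
```

```text
(no output)
```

View pics/crop0.png

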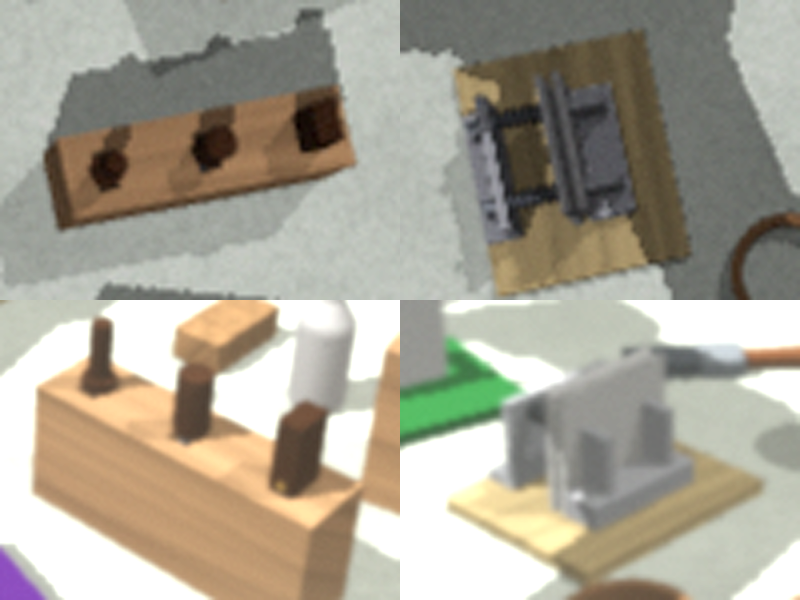

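The crop shows the gauge as the rectangular block handle at the right end of the small wood rack, top px (382,203) and side px (384,263). The file and scraper have round handles. The plywood jig has its two facing sheets at about top px (216–223,208). Braces are on the right side and spring rods on the left.

```bash
python3 - <<'E'
from h import *
for n in ['top','side']:
    c=dict(np.load(n+'0.npz')); 
    c['R']=cv2.Rodrigues(c['R'])[0]; P=pts(c)
    hsv=cv2.cvtColor(c['color'],cv2.COLOR_RGB2HSV)
    u0,v0,u1,v1={'top':(305,180,400,240),'side':(290,215,410,325)}[n]
    m=np.zeros(P.shape[:2],bool); m[v0:v1,u0:u1]=1
    z=P[...,2]
    rk=m&(abs(z-.09)<.006)&(c['depth']>0); xy=P[rk][:,:2]
    print(n,'rack',rk.sum(),cv2.minAreaRect((xy*1000).astype(np.float32)),np.median(z[rk]))
    for name,b in {'top':{'g':(370,185,398,215),'s':(344,190,367,222),'f':(315,195,340,225)},'side':{'g':(372,240,397,285)}}[n].items():
        mm=np.zeros_like(m); mm[b[1]:b[3],b[0]:b[2]]=1; mm&=(z>.125)&(z<.16)
        q=P[mm]; print(name,mm.sum(),q.mean(0),q.min(0),q.max(0),cv2.minAreaRect((q[:,:2]*1000).astype(np.float32)))
    u0,v0,u1,v1={'top':(192,175,252,245),'side':(225,175,305,235)}[n]
    m[:]=0; m[v0:v1,u0:u1]=1
    q=P[m&(abs(z-.107)<.006)]
    print('sheettops',len(q),cv2.minAreaRect((q[:,:2]*1000).astype(np.float32)),q.mean(0))
    q=P[m&(abs(z-.012)<.004)&(hsv[...,1]>60)]
    print('base',len(q),cv2.minAreaRect((q[:,:2]*1000).astype(np.float32)))
E
```

```text
top rack 1212 ((501.72296142578125, -233.4229736328125), (60.236881256103516, 210.90072631835938), 10.631087303161621) 0.09049919736901513
g 89 [ 0.51508518 -0.30507887  0.1382887 ] [ 0.49946255 -0.31701625  0.12622631] [ 0.53123311 -0.29539772  0.14619185] ((515.5873413085938, -306.94921875), (30.025508880615234, 19.403303146362305), 11.03508186340332)
s 61 [ 0.50114198 -0.23246417  0.134942  ] [ 0.49040129 -0.2444122   0.1271671 ] [ 0.51266497 -0.22235184  0.1402103 ] ((501.5724792480469, -232.15628051757812), (21.716564178466797, 21.500946044921875), 43.18924331665039)
f 29 [ 0.48737685 -0.15846431  0.13806354] [ 0.48015453 -0.16517695  0.12801978] [ 0.49575034 -0.15173766  0.14159345] ((487.7480163574219, -159.37864685058594), (13.517884254455566, 13.698591232299805), 27.580612182617188)
sheettops 157 ((514.1619873046875, 149.79721069335938), (99.82532501220703, 18.17407989501953), 12.347021102905273) [0.51437513 0.14992886 0.10621808]
base 1558 ((512.8099975585938, 153.33839416503906), (178.73773193359375, 147.93797302246094), 12.21923542022705)
side rack 2231 ((499.9217224121094, -243.7889404296875), (414.8091735839844, 222.77122497558594), 41.02260971069336) 0.09089310330952866
g 177 [ 0.51100419 -0.31038193  0.13631352] [ 0.49708997 -0.3190709   0.12502941] [ 0.53121104 -0.29710771  0.14278063] ((514.1836547851562, -307.6773681640625), (33.51093292236328, 18.306468963623047), 9.90433406829834)
sheettops 160 ((513.943603515625, 149.25909423828125), (101.14453887939453, 22.04538345336914), 10.939716339111328) [0.51159596 0.14801854 0.10542398]
base 984 ((537.1978149414062, 226.13668823242188), (343.7707214355469, 278.3764343261719), 49.189849853515625)
```

```bash
python3 - <<'E'
from h import *
s=manip.state(); R=cv2.Rodrigues(s['orientation'])[0]; print(R.round(3))
y=np.degrees(np.arctan2(R[1,1],R[0,1])); print(y)
for t in (100.6,102.2): 
    d=(t-y+90)%180-90; print(t,d,d/360)
print(np.array([.52,.15,.25])-s['ee_pos'], manip.grasp_offset)
E
```

```text
[[-0.938  0.346 -0.   ]
 [ 0.346  0.938 -0.001]
 [-0.    -0.001 -1.   ]]
69.73009734527241
100.6 30.869902654727582 0.08574972959646551
102.2 32.46990265472759 0.09019417404090997
[ 0.28628511 -0.48282429  0.01945401] 0.0187
```

jog_arm:
  slide:
    - [0.286,-0.483,0.05]
    - [0.286,-0.483,0.05]
    - [0.286,-0.483,0.05]
    - [0.286,-0.483,0.05]
    - [0.286,-0.483,0.05]
    - [0.286,-0.483,0.05]
    - [0.286,-0.483,0.05]
    - [0.286,-0.483,0.05]
    - [0.286,-0.483,0.05]
    - [0.286,-0.483,0.05]
    - [0.286,-0.483,0.05]
    - [0.286,-0.483,0.05]
  delta_rot:
    - [0,0,0.0902]
    - [0,0,0.0902]
    - [0,0,0.0902]
    - [0,0,0.0902]
    - [0,0,0.0902]
    - [0,0,0.0902]
    - [0,0,0.0902]
    - [0,0,0.0902]
    - [0,0,0.0902]
    - [0,0,0.0902]
    - [0,0,0.0902]
    - [0,0,0.0902]
  gripper: [1,1,1,1,1,1,1,1,1,1,1,1]

```text
clock: 1.6
ee_pos: [0.5191, 0.1517, 0.281]
orientation: [0.338, -3.123, -0.001]
force: [-0.4, -0.5, -0.7]
opening: 1.001
grasp_force: 0.0
```

```bash
python3 - <<'E'
from h import *
s=manip.state(); R=cv2.Rodrigues(s['orientation'])[0]; print(s['clock'],s['ee_pos'],np.degrees(np.arctan2(R[1,1],R[0,1])))
c=cam('wrist'); print(c['p'],c['R'].round(3)); P=pts(c)
np.savez('w1.npz',**{k:c[k] for k in ['color','depth','fx','fy','cx','cy','p','R']})
cv2.imwrite('pics/w1.png',c['color'][:,:,::-1])
z=P[...,2]; q=P[(abs(z-.106)<.003)&(abs(P[...,0]-.514)<.08)&(abs(P[...,1]-.15)<.03)]
if len(q): print(len(q),cv2.minAreaRect((q[:,:2]*1000).astype(np.float32)))
E
```

```text
1.6 [0.51907603 0.15172104 0.28104732] 102.34101923441163
[0.44930442 0.13632014 0.42392435] [[-0.214 -0.938 -0.274]
 [ 0.977 -0.205 -0.06 ]
 [-0.    -0.28   0.96 ]]
1100 ((514.1323852539062, 149.94924926757812), (100.4040756225586, 17.484477996826172), 11.915969848632812)
```

View pics/w1.png

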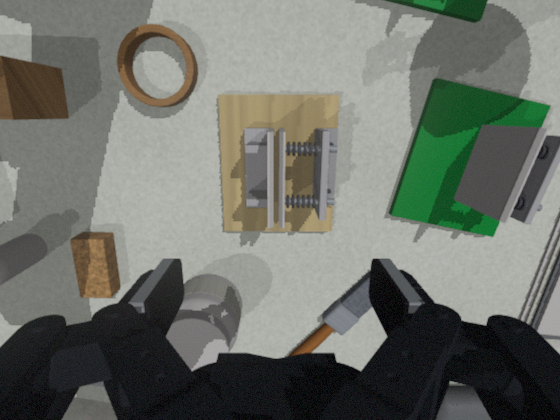

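The wrist view confirms it: the two sheets are at px (270–283,180), spring rods on the right (+y), braces on the left. The rack data agree to within 1 mm, so I'm going to the gauge.

jog_arm:
  slide:
    - [-0.004,-0.457,-0.08]
    - [-0.004,-0.457,-0.08]
    - [-0.004,-0.457,-0.08]
    - [-0.004,-0.457,-0.08]
    - [-0.004,-0.457,-0.08]
    - [-0.004,-0.457,-0.08]
    - [-0.004,-0.457,-0.08]
    - [-0.004,-0.457,-0.08]
    - [-0.004,-0.457,-0.08]
    - [-0.004,-0.457,-0.08]
    - [-0.004,-0.457,-0.08]
  delta_rot:
    - [0,0,-0.0045]
    - [0,0,-0.0045]
    - [0,0,-0.0045]
    - [0,0,-0.0045]
    - [0,0,-0.0045]
    - [0,0,-0.0045]
    - [0,0,-0.0045]
    - [0,0,-0.0045]
    - [0,0,-0.0045]
    - [0,0,-0.0045]
    - [0,0,-0.0045]
  gripper: [0.6,0.6,0.6,0.6,0.6,0.6,0.6,0.6,0.6,0.6,0.6]

```text
clock: 3.02
ee_pos: [0.5166, -0.3049, 0.2016]
orientation: [-0.294, 3.127, 0.001]
force: [0.4, 0.3, -0.1]
opening: 0.6
grasp_force: 0.0
```

```bash
python3 - <<'E'
from h import *
s=manip.state(); R=cv2.Rodrigues(s['orientation'])[0]; print(s['clock'],s['ee_pos'],np.degrees(np.arctan2(R[1,1],R[0,1])),R[:,2])
c=cam('wrist'); P=pts(c)
cv2.imwrite('pics/w2.png',c['color'][:,:,::-1])
z=P[...,2]; q=P[(abs(z-.14)<.003)&(np.hypot(P[...,0]-.5155,P[...,1]+.307)<.03)]
if len(q): print(len(q),cv2.minAreaRect((q[:,:2]*1000).astype(np.float32)))
c=dict(np.load('w1.npz')); P=pts(c); q=P[(abs(P[...,2]-.105)<.004)]-[.5141,.1499,0]
a=np.radians(12.1); x=q[:,0]*np.cos(a)+q[:,1]*np.sin(a); y=-q[:,0]*np.sin(a)+q[:,1]*np.cos(a)
k=(abs(x)<.045)&(abs(y)<.014); print(np.histogram(y[k]*1000,np.arange(-12,12.5,1)))
E
```

```text
3.025 [ 0.51661198 -0.30486141  0.20161378] 100.74094229491527 [ 5.61536982e-04  5.43075651e-04 -9.99999695e-01]
1074 ((514.940673828125, -307.32220458984375), (29.584280014038086, 17.70991325378418), 11.297988891601562)
(array([ 0,  0,  0, 86, 85, 86, 86, 85, 85,  0,  0,  0,  0,  0, 38, 86, 86,
       77, 82, 79, 62,  0,  0,  0]), array([-12., -11., -10.,  -9.,  -8.,  -7.,  -6.,  -5.,  -4.,  -3.,  -2.,
        -1.,   0.,   1.,   2.,   3.,   4.,   5.,   6.,   7.,   8.,   9.,
        10.,  11.,  12.]))
```

View pics/w2.png

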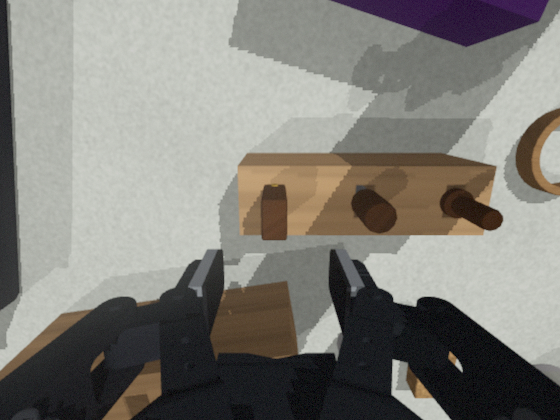

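The wrist view shows the block handle at px (274,212), centred between the fingers. The other two tools are clear on the right. Descending now.

jog_arm:
  slide:
    - [-0.0005,0,0]
    - [-0.0005,0,-0.03]
    - [-0.0005,0,-0.06]
    - [-0.0005,0,-0.085]
    - [-0.0005,0,-0.1]
    - [-0.0005,0,-0.1]
    - [-0.0005,0,-0.1]
    - [-0.0005,0,-0.1]
  delta_rot:
    - [0,0,0]
    - [0,0,0]
    - [0,0,0]
    - [0,0,0]
    - [0,0,0]
    - [0,0,0]
    - [0,0,0]
    - [0,0,0]
  gripper: [0.6,0.6,0.6,0.6,0.6,0.6,0.6,0.6]

```text
clock: 4.08
ee_pos: [0.5159, -0.3071, 0.1023]
orientation: [-0.29, 3.127, -0.001]
force: [0.2, 0.3, 1.0]
opening: 0.601
grasp_force: 0.0
```

jog_arm:
  slide:
    - [0,0,0]
    - [0,0,0]
    - [0,0,0]
    - [0,0,0]
    - [0,0,0]
    - [0,0,0]
    - [0,0,0]
    - [0,0,0]
  delta_rot:
    - [0,0,0]
    - [0,0,0]
    - [0,0,0]
    - [0,0,0]
    - [0,0,0]
    - [0,0,0]
    - [0,0,0]
    - [0,0,0]
  gripper: [0,0,0,0,0,0,0,0]

```text
clock: 5.08
ee_pos: [0.5155, -0.3069, 0.1017]
orientation: [-0.289, 3.128, -0.001]
force: [-1.7, 0.6, 5.3]
opening: 0.203
grasp_force: 58.4
```

jog_arm:
  slide:
    - [0,0,0.02]
    - [0,0,0.05]
    - [0,0,0.09]
    - [0,0,0.13]
    - [0,0,0.16]
    - [0,0,0.18]
    - [0,0,0.18]
  delta_rot:
    - [0,0,0]
    - [0,0,0]
    - [0,0,0]
    - [0,0,0]
    - [0,0,0]
    - [0,0,0]
    - [0,0,0]
  gripper: [0,0,0,0,0,0,0]

```text
clock: 5.95
ee_pos: [0.5158, -0.3071, 0.2823]
orientation: [-0.289, 3.126, -0.002]
force: [0.3, -0.4, -1.6]
opening: 0.206
grasp_force: 58.5
```

jog_arm:
  slide:
    - [-0.0005,0.05,0]
    - [-0.0005,0.1,0]
    - [-0.0005,0.15,0]
    - [-0.0005,0.2,0]
    - [-0.0005,0.25,0]
    - [-0.0005,0.3,0]
    - [-0.0005,0.35,0]
    - [-0.0005,0.4,0]
    - [-0.0005,0.44,0]
    - [-0.0005,0.4565,0]
    - [-0.0005,0.4565,0]
    - [-0.0005,0.4565,0]
  delta_rot:
    - [0,0,0.004]
    - [0,0,0.004]
    - [0,0,0.004]
    - [0,0,0.004]
    - [0,0,0.004]
    - [0,0,0.004]
    - [0,0,0.004]
    - [0,0,0.004]
    - [0,0,0.004]
    - [0,0,0.004]
    - [0,0,0.004]
    - [0,0,0.004]
  gripper: [0,0,0,0,0,0,0,0,0,0,0,0]

```text
clock: 7.45
ee_pos: [0.5149, 0.1477, 0.2808]
orientation: [0.326, -3.124, 0.002]
force: [0.0, -0.3, -0.8]
opening: 0.203
grasp_force: 58.9
```

```bash
python3 - <<'E'
from h import *
s=manip.state(); R=cv2.Rodrigues(s['orientation'])[0]; print(s['clock'],s['ee_pos'],np.degrees(np.arctan2(R[1,1],R[0,1])),R[:,2],s['opening'],s['grasp_force'],s['force'])
o=[]
for n in ['wrist','side']:
    c=cam(n); cv2.imwrite(f'pics/{n}3raw.png',c['color'][:,:,::-1]); o.append(c)
    np.savez(f'{n}3.npz',**{k:c[k] for k in ['color','depth','fx','fy','cx','cy','p','R']})
a=o[0]['color']; b=cv2.resize(o[1]['color'][20:230,200:340],(400,600),interpolation=cv2.INTER_CUBIC)
a=cv2.resize(a[60:330,180:360],(400,600),interpolation=cv2.INTER_CUBIC)
cv2.imwrite('pics/c3.png',np.hstack([a,b])[:,:,::-1])
E
```

```text
7.45 [0.51491006 0.14771975 0.28084126] 101.90048173392344 [-6.20067896e-04 -1.26186346e-03 -9.99999012e-01] 0.20268361895640555 58.91417920589447 [ 0.0404735  -0.31036722 -0.76545856]
```

View pics/c3.png

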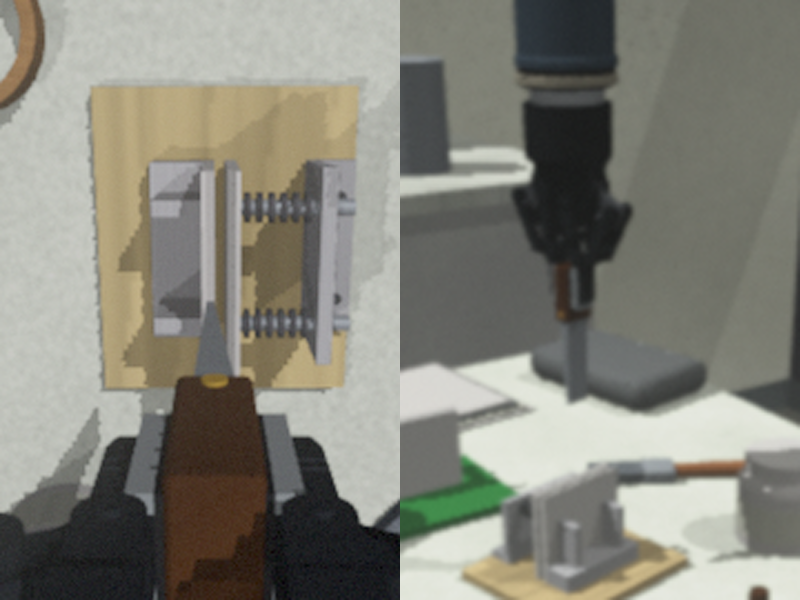

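The blade hangs upright in the grip, with its tip over the gap line at left-panel px (208,310). Lowering it into the mouth.

jog_arm:
  slide:
    - [-0.001,0.001,0]
    - [-0.001,0.001,-0.03]
    - [-0.001,0.001,-0.06]
    - [-0.001,0.001,-0.07]
    - [-0.001,0.001,-0.08]
    - [-0.001,0.001,-0.09]
    - [-0.001,0.001,-0.1]
    - [-0.001,0.001,-0.105]
    - [-0.001,0.001,-0.105]
    - [-0.001,0.001,-0.105]
  delta_rot:
    - [0,0,0]
    - [0,0,0]
    - [0,0,0]
    - [0,0,0]
    - [0,0,0]
    - [0,0,0]
    - [0,0,0]
    - [0,0,0]
    - [0,0,0]
    - [0,0,0]
  gripper: [0,0,0,0,0,0,0,0,0,0]

```text
clock: 8.8
ee_pos: [0.5141, 0.1508, 0.1766]
orientation: [-0.329, 3.124, 0.0]
force: [-0.2, 0.2, -1.1]
opening: 0.201
grasp_force: 58.9
```

```bash
cat > gap.py <<'E'
import sys
from h import *
s=manip.state(); R=cv2.Rodrigues(s['orientation'])[0]; print(s['clock'],s['ee_pos'],R[:,2],s['opening'],s['grasp_force'],s['force'],s['moment'])
a=np.radians(12.1)
c=cam('wrist'); cv2.imwrite(f'pics/w{sys.argv[1]}.png',c['color'][:,:,::-1]); P=pts(c)
for z0,lo,hi in ((.1055,-.045,.045),):
    q=P[(abs(P[...,2]-z0)<.004)]-[.5141,.1499,0]
    x=q[:,0]*np.cos(a)+q[:,1]*np.sin(a); y=-q[:,0]*np.sin(a)+q[:,1]*np.cos(a)
    k=(abs(x)<.05)&(abs(y)<.02)
    print('x span',x[k].min(),x[k].max(),len(x[k])); print(np.c_[np.histogram(y[k]*1000,np.arange(-14,16.5,.5))[::-1][0][:-1],np.histogram(y[k]*1000,np.arange(-14,16.5,.5))[0]].astype(float).T.tolist())
E
python3 gap.py 4
```

```text
8.8 [0.51407523 0.15077689 0.17656638] [ 4.80211842e-04  1.64270355e-04 -9.99999871e-01] 0.20071261239046193 58.9179790019989 [-0.15679715  0.22795887 -1.05107636] [-0.02481494  0.00060018 -0.02531603]
x span -0.049996876037917706 0.007617137590851031 1306
[[-14.0, -13.5, -13.0, -12.5, -12.0, -11.5, -11.0, -10.5, -10.0, -9.5, -9.0, -8.5, -8.0, -7.5, -7.0, -6.5, -6.0, -5.5, -5.0, -4.5, -4.0, -3.5, -3.0, -2.5, -2.0, -1.5, -1.0, -0.5, 0.0, 0.5, 1.0, 1.5, 2.0, 2.5, 3.0, 3.5, 4.0, 4.5, 5.0, 5.5, 6.0, 6.5, 7.0, 7.5, 8.0, 8.5, 9.0, 9.5, 10.0, 10.5, 11.0, 11.5, 12.0, 12.5, 13.0, 13.5, 14.0, 14.5, 15.0, 15.5], [0.0, 0.0, 0.0, 0.0, 0.0, 0.0, 0.0, 0.0, 0.0, 1.0, 47.0, 53.0, 64.0, 54.0, 58.0, 71.0, 57.0, 44.0, 63.0, 61.0, 32.0, 41.0, 13.0, 0.0, 0.0, 4.0, 2.0, 2.0, 1.0, 3.0, 3.0, 0.0, 4.0, 1.0, 37.0, 24.0, 65.0, 70.0, 22.0, 52.0, 79.0, 59.0, 46.0, 59.0, 79.0, 32.0, 3.0, 0.0, 0.0, 0.0, 0.0, 0.0, 0.0, 0.0, 0.0, 0.0, 0.0, 0.0, 0.0, 0.0]]
```

jog_arm:
  slide:
    - [0,0,-0.005]
    - [0,0,-0.01]
    - [0,0,-0.01]
    - [0,0,-0.01]
  delta_rot:
    - [0,0,0]
    - [0,0,0]
    - [0,0,0]
    - [0,0,0]
  gripper: [0,0,0,0]

```text
clock: 9.35
ee_pos: [0.5139, 0.1507, 0.1663]
orientation: [0.329, -3.124, 0.0]
force: [-0.3, -0.6, -1.5]
opening: 0.206
grasp_force: 58.9
```

jog_arm:
  slide:
    - [0,0,-0.003]
    - [0,0,-0.005]
    - [0,0,-0.005]
    - [0,0,-0.005]
  delta_rot:
    - [0,0,0]
    - [0,0,0]
    - [0,0,0]
    - [0,0,0]
  gripper: [0,0,0,0]

```text
clock: 9.85
ee_pos: [0.5138, 0.1507, 0.1613]
orientation: [0.329, -3.124, 0.0]
force: [0.6, 0.6, -2.1]
opening: 0.205
grasp_force: 58.9
```

```bash
cat > gap.py <<'E'
import sys
from h import *
s=manip.state(); R=cv2.Rodrigues(s['orientation'])[0]; print(s['clock'],s['ee_pos'],R[:,2],s['opening'],s['grasp_force'],s['force'],s['moment'])
a=np.radians(12.1)
c=cam('wrist'); cv2.imwrite(f'pics/w{sys.argv[1]}.png',c['color'][:,:,::-1]); P=pts(c)
q=P[(abs(P[...,2]-.1055)<.004)]-[.5141,.1499,0]
x=q[:,0]*np.cos(a)+q[:,1]*np.sin(a); y=(-q[:,0]*np.sin(a)+q[:,1]*np.cos(a))*1000
for lo,hi in ((-.05,-.03),(-.03,-.015)):
    k=(x>lo)&(x<hi)&(abs(y)<20); f=y[k&(y<0)]; g=y[k&(y>1.5)]
    print('fixed',np.percentile(f,[1,50,99]).round(2),'sprung',np.percentile(g,[1,50,99]).round(2),len(f),len(g))
E
python3 gap.py 5
```

```text
9.85 [0.5137982  0.15066128 0.16125071] [-1.52886557e-04 -7.32955021e-05 -9.99999986e-01] 0.20501773889621291 58.90021026134491 [ 0.6176776   0.62998538 -2.1417665 ] [ 0.00135462 -0.01903196  0.05362217]
fixed [-8.84 -5.94 -3.09] sprung [3.22 6.04 8.9 ] 314 312
fixed [-8.45 -5.78 -3.22] sprung [3.27 5.85 9.02] 202 211
```

jog_arm:
  slide:
    - [0,0,-0.003]
    - [0,0,-0.005]
    - [0,0,-0.005]
    - [0,0,-0.005]
  delta_rot:
    - [0,0,0]
    - [0,0,0]
    - [0,0,0]
    - [0,0,0]
  gripper: [0,0,0,0]

```text
clock: 10.4
ee_pos: [0.5139, 0.1507, 0.1561]
orientation: [-0.329, 3.124, -0.0]
force: [1.1, 0.9, -3.6]
opening: 0.203
grasp_force: 58.9
```

jog_arm:
  slide:
    - [0,0,-0.003]
    - [0,0,-0.005]
    - [0,0,-0.005]
    - [0,0,-0.005]
  delta_rot:
    - [0,0,0]
    - [0,0,0]
    - [0,0,0]
    - [0,0,0]
  gripper: [0,0,0,0]

```text
clock: 10.9
ee_pos: [0.5138, 0.1507, 0.1511]
orientation: [0.329, -3.124, 0.0]
force: [0.9, 0.5, -3.7]
opening: 0.204
grasp_force: 59.0
```

```bash
python3 gap.py 6
```

```text
10.9 [0.5138211  0.15069423 0.15110729] [-1.83389440e-04 -8.79212325e-05 -9.99999979e-01] 0.20416679707919438 58.99465799331665 [ 0.9126361   0.50083446 -3.6640065 ] [ 0.03051227 -0.35009363  0.00615641]
fixed [-8.77 -5.86 -2.89] sprung [4.29 7.17 9.74] 346 334
fixed [-8.58 -6.02 -3.04] sprung [4.38 6.86 9.89] 231 230
```

jog_arm:
  slide:
    - [0,0,-0.001]
    - [0,0,-0.002]
    - [0,0,-0.003]
    - [0,0,-0.004]
    - [0,0,-0.005]
    - [0,0,-0.006]
    - [0,0,-0.006]
    - [0,0,-0.006]
  delta_rot:
    - [0,0,0]
    - [0,0,0]
    - [0,0,0]
    - [0,0,0]
    - [0,0,0]
    - [0,0,0]
    - [0,0,0]
    - [0,0,0]
  gripper: [0,0,0,0,0,0,0,0]

```text
clock: 11.95
ee_pos: [0.5138, 0.1507, 0.1452]
orientation: [0.329, -3.124, 0.0]
force: [1.0, 0.1, 0.3]
opening: 0.201
grasp_force: 59.2
```

```bash
python3 gap.py 7
```

```text
11.95 [0.51383396 0.15068604 0.14517821] [-1.05118774e-04 -8.63728998e-05 -9.99999991e-01] 0.20078322312165373 59.178879261016846 [1.00807348 0.14685331 0.30061616] [ 0.01707981 -0.17613526  0.02119664]
fixed [-8.65 -5.7  -2.8 ] sprung [ 4.79  7.61 10.46] 374 351
fixed [-8.79 -5.82 -2.91] sprung [ 4.89  7.77 10.26] 253 239
```

jog_arm:
  slide:
    - [0,0,-0.001]
    - [0,0,-0.002]
    - [0,0,-0.003]
    - [0,0,-0.004]
    - [0,0,-0.0045]
    - [0,0,-0.0045]
    - [0,0,-0.0045]
    - [0,0,-0.0045]
  delta_rot:
    - [0,0,0]
    - [0,0,0]
    - [0,0,0]
    - [0,0,0]
    - [0,0,0]
    - [0,0,0]
    - [0,0,0]
    - [0,0,0]
  gripper: [0,0,0,0,0,0,0,0]

```text
clock: 13.0
ee_pos: [0.5138, 0.1507, 0.1407]
orientation: [0.329, -3.124, 0.0]
force: [-0.0, 0.7, 1.9]
opening: 0.202
grasp_force: 59.3
```

```bash
python3 gap.py 8; python3 - <<'E'
from h import *
c=cam('side'); a=cv2.imread('pics/w8.png')
b=cv2.resize(c['color'][60:240,200:320,::-1],(400,600),interpolation=cv2.INTER_CUBIC)
a=cv2.resize(a[120:400,180:367],(400,600),interpolation=cv2.INTER_CUBIC)
cv2.imwrite('pics/c8.png',np.hstack([a,b]))
E
```

```text
13.0 [0.51382076 0.15069067 0.14071807] [-8.52946381e-05 -5.41652626e-05 -9.99999995e-01] 0.2020832235645432 59.29672837257385 [-0.03668921  0.71296191  1.93455609] [ 0.04701516 -0.15915612 -0.03365028]
fixed [-8.74 -5.62 -2.78] sprung [ 5.29  8.04 10.86] 377 375
fixed [-8.67 -5.73 -2.82] sprung [ 4.88  7.76 10.64] 271 258
```

View pics/c8.png

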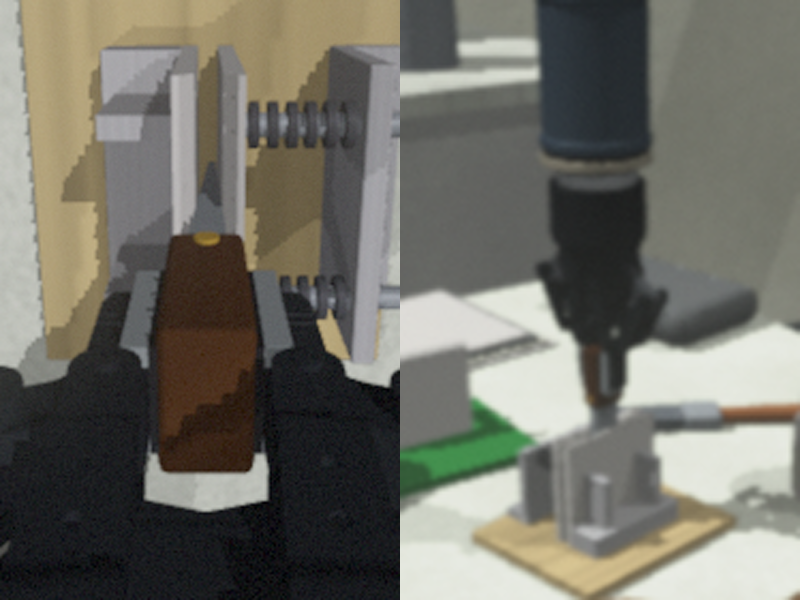

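The left panel shows the blade down between the sheets at px (208,190), upright, with the springs compressed. The measured push-back is about 1.9 mm. One small push more, then hold.

jog_arm:
  slide:
    - [0,0,-0.0005]
    - [0,0,-0.001]
    - [0,0,-0.0015]
    - [0,0,-0.0015]
    - [0,0,-0.0015]
    - [0,0,-0.0015]
    - [0,0,-0.0015]
    - [0,0,-0.0015]
  delta_rot:
    - [0,0,0]
    - [0,0,0]
    - [0,0,0]
    - [0,0,0]
    - [0,0,0]
    - [0,0,0]
    - [0,0,0]
    - [0,0,0]
  gripper: [0,0,0,0,0,0,0,0]

```text
clock: 14.1
ee_pos: [0.5139, 0.1507, 0.1393]
orientation: [0.329, -3.124, 0.0]
force: [0.8, -0.7, 2.5]
opening: 0.203
grasp_force: 59.4
```

```bash
python3 gap.py 9; python3 -c "
from bench import workorder
print(workorder.finish_job())"
```

```text
14.1 [0.51385333 0.15069444 0.13927812] [-1.68913726e-05 -2.75829737e-05 -9.99999999e-01] 0.20275890038300276 59.361156821250916 [ 0.7823625  -0.66651323  2.50624878] [ 0.03404288 -0.0975615   0.0095699 ]
fixed [-8.77 -5.96 -2.78] sprung [ 5.24  8.06 10.9 ] 379 387
fixed [-8.6  -5.65 -2.79] sprung [ 5.34  8.16 11.02] 273 260
the job is handed in; nothing more can be done
None
```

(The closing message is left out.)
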